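# Weigh a sample cylinder on a spring balance with a drag pointer

### The arm

A 6-joint arm with a two-finger parallel gripper is mounted at the origin on a cart in front of the work surface, level with it; the furniture and walls round the work are solid. World frame = base frame: x ahead of the robot, y to its left, z up, the work surface at z = 0. Lengths are in m, angles in degrees, forces in N, time in s.
With the tool pointing down it reaches from about 0.275 to 0.75 m from the base axis. Payload 10.2 kg.
Tool frame: the origin (TCP) lies midway between the tips of the shut fingers; the grasp point (between the pads) lies 19 mm behind it (ctrl.grip_depth is the z of the grasp point in the tool frame, in m); z points along the fingers, y is the line along which they close (so a half turn about z gives the same grasp; the last joint's range is limited). The gripper opens to 85 mm and grips with 20 to 120 N. Pads are 22 mm wide; open, the fingers measure 114 mm over their backs; the gripper's body (76 mm by 85 mm) begins 54 mm behind the grasp point. The pads swing forward as they close: fully open they stand 13 mm farther back than shut.
Start: joints at [-78.289, 17.928, 85.812, -0, 76.261, -12.8], TCP at [0.218, -0.478, 0.231] pointing down, gripper open.
Joint ranges: [-168.41, 168.41], [-55.51, 124.54], [10.69, 146.95], [-70.63, 250.63], [1, 178], [-165.06, 165.06]. Speed limits (degrees/s): [136.94, 136.94, 172.46, 180, 180, 180].

### API

Orientations are given as a 3x3 rotation matrix whose columns are the frame's x, y, z axes.
In Python, from workcell import ctrl, cams, job gives the robot as it stands.
- The arm moves only by the tool jog_arm, never from a script. Its argument "deltas" is one flat list of numbers, 7 for each row, row after row: the shift along the tool's x, y, z normalised to -1 to 1, where 1 is 0.6 m, then the turn, a rotation vector about the tool's x, y, z normalised to -1 to 1, where 1 is 360 degrees, then the closure, from 0 (fully open) to 1 (shut). A call has 1 to 5 rows; each row is the pose to reach, as a shift and turn from the pose commanded when the call began, along the tool's axes at that moment, turning the shorter way round; what a row does not reach only later rows make up. A row lasts 1/10 s, in which the tool goes at most 50 mm and 8.59 degrees, less where a joint would pass 70% of its speed; a pose out of reach is approached as far as the arm can. A call with a number of a shift or a turn outside -1 to 1 is refused whole. A call with a gripper value outside its range is refused whole. The fingers move at their own pace and stop on an object; the grip force is fixed at half the most. Time passes only in rows, so rows that repeat a pose let the fingers close. It gives the time, the measured TCP pose, the force, the opening and the grip force at its end, in the units of the state.
- ctrl.sense(): the state, without advancing time (a new reading comes with each control period).
- cams.read_camera(name): name is "side" or "top"; returns (picture, depth): 420x560x3 uint8, red, green, blue; 420x560 float32, m along the optical axis (not along the pixel's ray), 0 where there is no reading.
- cams.camera_params(name): a dict with "fx", "fy", "cx", "cy" (pixels), "k1" (the pictures are not rectified: a ray, as slopes to the right and down, at radius r is drawn at 1 + k1 r^2 times it, then the intrinsics apply), "R" (3x3) and "t" (3): a world point X has camera coordinates R X + t. Camera axes: x right, y down, z forward; pixel columns grow to the right and rows downward; lengths in m; the calibration is good to about 2 mm. A picture is of the moment at which its call begins. camera_params takes no time and is no camera call.
- job.job_done(): hands the job in; it is judged then, once.
The state is a dict: "time": time; "joint_pos": joint angles; "qd": joint speeds; "joint_torque": joint torques, N m; "tcp_pos": TCP position; "tcp_rot": TCP orientation; "ft_force": force on the tool from outside, world axes, zero at the start; "torque": the same for the moment, N m; "opening": finger opening in m; "finger_force": force on a finger pad.
Only numpy, scipy, OpenCV 4.12 (cv2) and the standard library are available. Lean on these libraries where they do the work, as an engineer would, in place of code of your own. Each camera call takes 0.05 s, during which the arm holds its last target. There are 200 camera calls.

### The job

Weigh the small steel gas cylinder on the bench spring balance: first slide the drag pointer up by its black tab until it meets the unloaded hook carriage, and let go of it; from then on leave it to the balance. Then hang the cylinder by its bail on the hook and hand its weight over to the spring gently (never more than 16 N on the carriage), neither letting it drop nor pulling it further down than its own weight does, so that the drag pointer, which keeps the lowest reading, ends level with the settled carriage to within one 5 mm division. Leave the cylinder hanging free and still, and the other things on the table where they are.

Things in the scene. Friction and masses are not known exactly. Their poses are not given: they have to be found in the camera images.
- balance: Bench spring balance, fixed: grey foot 180 x 120 x 14 mm, column 40 x 40 mm to a height of 342 mm with a white scale of 5 mm divisions on its front. Origin: centre of the foot's underside; z up; -x is the front, to which the hook points. The scale face lies at x = +40 mm; column and scale span y = -20 to +38 mm. Carriage, hook and drag pointer share its yaw.
- carriage: Steel hook carriage, slides straight down the scale face against a spring: about 85 N/m (12 mm per N), 0.5 N preload on its upper stop. Lightly damped: a load let go off balance bobs for 2 to 3 s and overshoots. Origin: its index line on the scale face, 275 mm above the table when unloaded. Cylinders weigh 0.35 to 0.82 kg, not known beforehand, and lower it by 35 to 95 mm.
- hook_seat (a point): Top of the 7 mm round hook bar in its saddle, where the bail must rest: 105 mm in front (-x) of the carriage origin and 1.5 mm above it. Nothing stands above the hook. The bar runs straight out from the carriage, dips into this saddle and ends in the upturned tip.
- hook_tip (a point): Upturned tip of the hook (centre of its round end, radius 3.5 mm), 16 mm further out (-x) than the seat; its top is 13 mm above the seat. Tip and saddle together are 20 mm high, so a bail must be about level to pass over them along the balance's x.
- drag_pointer: Drag (peak) pointer below the carriage: the carriage pushes it down and friction (0.4 N; it weighs 0.25 N) keeps it there. Slides up and down only. Origin: its index line on the scale face, level with the carriage's origin when it touches the carriage from below. It starts 104 to 124 mm lower, left by an earlier, heavier weighing. Its upper stop is at zero, 275 mm above the table.
- drag_grip (a point): Centre of the drag pointer's black grip tab: 10 mm (along balance x) x 18 mm (along balance y) x 34 mm high, at the end of a 6 mm rod that runs 95 mm out to the -y side of the balance, 8 mm in front of the scale face and 16 mm below this point. Level with the drag pointer's origin.
- cylinder: Small upright stainless gas sample cylinder, 49 mm diameter, 54 mm tall below its narrow neck; short valve stubs on the neck along its x, z = 58 to 78 mm; stiff wire bail on top. Origin: centre of its underside, z up. The bail stands in its y-z plane: 6 mm wire, 38 mm wide outside along y, 26 mm inside; upright sides z = 79 to 106 mm, peaked top 124 mm high, open along x.
- bail_grip (a point): Middle of the bail opening, 95 mm above the cylinder's underside: the bail's upright sides can be pinched here across the cylinder's y axis (38 mm).
- bail_top (a point): Underside of the peak of the bail, 118 mm above the cylinder's underside: the point that rests in the hook's saddle.
- block_a: White clamp block lying on the table, 34 x 75 x 14 mm; leave it alone. Origin: centre of its underside.
- block_d: White clamp block lying on the table, 34 x 70 x 14 mm; leave it alone. Origin: centre of its underside.
- lc_column: Steel tube with end nuts lying on the table, 176 mm long (its y axis), 17 mm high; leave it alone. Origin: centre of its underside.
- fitting_jar: Small clear jar with a white lid, 45 mm wide, 58 mm high; leave it alone. Origin: centre of its underside.
- ptfe_tape: Roll of white tape lying on the table, 48 mm wide, 13 mm high; leave it alone. Origin: centre of its underside.
There are look-alikes about, which are no part of the job. Leave any blue or pink look-alike of the cylinder alone.

How it is judged:
By the outcome, as a careful person would: the job done as asked, in the order asked, and still so for the second after the job is handed in, with the robot touching nothing.
It also fails if it takes over 72 s, if anything falls off the work surface, if the arm or the gripper's body presses on something with over 40 N, if the wrist force passes 120 N, or if a joint passes its speed limit or range.

## Working session

There is one attempt and no reset: what is moved stays moved. The work goes in short steps, Python scripts to look and compute and a tool call to move; the robot and the scene stay as the last step left them, time stands still between calls to the robot, and variables do not carry over. Pictures are saved under pics/ and viewed, at most 10 in all, crops included, and the job is handed in when it is done.

Besides the shell and the picture viewer there is one more tool, called after "Request:" in YAML: its name, and indented under it one key for each argument. jog_arm: Moves the arm, as the interface text tells. Its arguments: {"type":"object","properties":{"deltas":{"type":"array"}},"required":["deltas"]}

```bash
mkdir -p pics; ls; cat > h.py <<'E'
import numpy as np, cv2
from workcell import ctrl, cams, job
def und(p,uv):
    d=np.array([(uv[0]-p['cx'])/p['fx'],(uv[1]-p['cy'])/p['fy']]);s=d.copy()
    for _ in range(10): s=d/(1+p['k1']*(s@s))
    return s
def pt(n,u,v,z):  # world point on ray at depth z (optical axis)
    p=cams.camera_params(n);s=und(p,(u,v))
    return np.array(p['R']).T@(np.array([s[0],s[1],1])*z-np.array(p['t']))
def plane(n,u,v,h): # ray onto world z=h
    p=cams.camera_params(n);R=np.array(p['R']);c=-R.T@np.array(p['t']);d=pt(n,u,v,1)-c
    return c+d*(h-c[2])/d[2]
def ray(n,u,v):
    p=cams.camera_params(n);c=-np.array(p['R']).T@np.array(p['t']);return c,pt(n,u,v,1)-c
def cross(u1,v1,u2,v2,a='side',b='top'):
    c1,d1=ray(a,u1,v1);c2,d2=ray(b,u2,v2)
    s=np.linalg.lstsq(np.c_[d1,-d2],c2-c1,rcond=None)[0];p,q=c1+s[0]*d1,c2+s[1]*d2
    return (p+q)/2,np.linalg.norm(p-q)
def proj(n,X):
    p=cams.camera_params(n);x=np.array(p['R'])@X+np.array(p['t']);s=x[:2]/x[2];s=s*(1+p['k1']*(s@s))
    return np.array([s[0]*p['fx']+p['cx'],s[1]*p['fy']+p['cy']])
def cloud(n,dep):
    p=cams.camera_params(n);H,W=dep.shape;v,u=np.mgrid[0:H,0:W]
    K=np.array([[p['fx'],0,p['cx']],[0,p['fy'],p['cy']],[0,0,1.]])
    s=cv2.undistortPoints(np.c_[u.ravel(),v.ravel()].astype(np.float64)[:,None],K,np.array([p['k1'],0,0,0.]))[:,0]
    z=dep.ravel()[:,None];return ((np.c_[s,np.ones(len(s))]*z-np.array(p['t']))@np.array(p['R'])).reshape(H,W,3)
def snap(n,f):
    im,d=cams.read_camera(n);cv2.imwrite('pics/'+f,im[:,:,::-1]);return im,d
def mv(target,R=None):
    s=ctrl.sense();Rt=np.array(s['tcp_rot']);return Rt.T@(np.array(target)-s['tcp_pos'])/0.6
E
python3 - <<'E'
from h import *
np.set_printoptions(precision=4,suppress=True)
for n in('side','top'):
    im,d=snap(n,n+'0.png');np.savez('/tmp/%s0.npz'%n,im=im,d=d)
    p=cams.camera_params(n);print(n,{k:np.round(v,3).tolist() for k,v in p.items()},-np.array(p['R']).T@p['t'])
s=ctrl.sense();print(s,ctrl.grip_depth)
E
```

```text
pics
side {'fx': 460.44, 'fy': 460.44, 'cx': 280.89, 'cy': 209.182, 'k1': 0.01, 'R': [[-0.866, -0.501, 0.002], [-0.34, 0.584, -0.738], [0.368, -0.639, -0.675]], 't': [0.405, 0.4, 1.097]} [0.0831 0.6708 1.0349]
top {'fx': 426.714, 'fy': 426.714, 'cx': 279.247, 'cy': 209.457, 'k1': -0.071, 'R': [[-0.01, -1.0, -0.001], [-0.978, 0.01, -0.21], [0.21, -0.001, -0.978]], 't': [-0.114, 0.566, 1.189]} [ 0.3031 -0.1185  1.2813]
{'time': 0.1, 'joint_pos': array([-78.2894,  17.957 ,  85.8497,   0.0006,  76.2616, -12.7974]), 'qd': array([ 0.0035, -0.1565, -0.0692, -0.0712, -0.0124, -0.0574]), 'joint_torque': array([  0.002 , -41.2901, -26.014 ,  -0.0002,   0.003 ,  -0.    ]), 'tcp_pos': array([ 0.2177, -0.4775,  0.2308]), 'tcp_rot': array([[ 0.9099,  0.4148, -0.0002],
       [ 0.4148, -0.9099,  0.0012],
       [ 0.0003, -0.0012, -1.    ]]), 'ft_force': array([-0.2393,  0.9169, -1.083 ]), 'torque': array([-0.0388, -0.0164, -0.0133]), 'finger_force': 0.0, 'opening': 0.08510095310048639} -0.0187
```

View pics/side0.png

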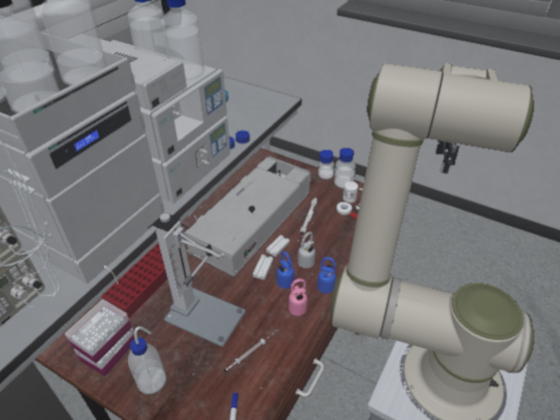

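View pics/top0.png

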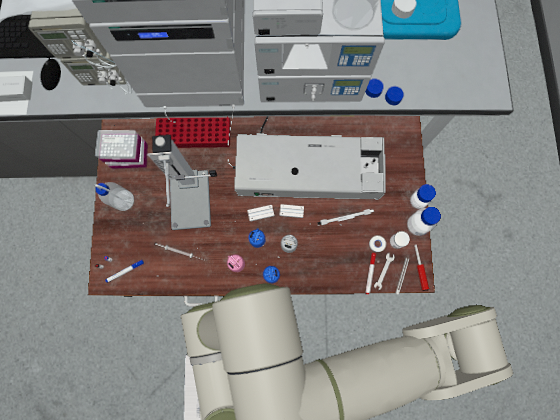

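The steel cylinder is at side (307,250) and top (289,242). The balance foot is at top (190,205), with its column top at (162,143), hook (167,195) and black tab (211,174). I'll look closer at these.

```bash
python3 - <<'E'
from h import *
np.set_printoptions(precision=4,suppress=True)
S=np.load('/tmp/side0.npz');T=np.load('/tmp/top0.npz')
a=cv2.resize(S['im'][205:350,150:345],None,fx=4,fy=4,interpolation=cv2.INTER_CUBIC)
b=cv2.resize(T['im'][130:290,140:330],None,fx=4,fy=4,interpolation=cv2.INTER_CUBIC)[:600]
cv2.imwrite('pics/s0c.png',a[:600,:,::-1]);cv2.imwrite('pics/t0c.png',b[:,:,::-1])
ct=cloud('top',T['d']);cs=cloud('side',S['d'])
# foot: pts z 8..20mm region
for n,c in(('t',ct),('s',cs)):
    m=(abs(c[...,2]-.014)<.004)&(c[...,1]>.0)&(c[...,1]<.3)&(c[...,0]>.2)&(c[...,0]<.7)
    mm=cv2.morphologyEx(m.astype(np.uint8),cv2.MORPH_OPEN,np.ones((3,3)))
    k,l,st,_=cv2.connectedComponentsWithStats(mm);
    for i in range(1,k):
        if st[i,4]>200: P=c[l==i];print(n,st[i],cv2.minAreaRect((P[:,:2]*1000).astype(np.float32)))
for (u,v) in [(162,143),(211,174),(167,200),(289,242)]:
    print(u,v,ct[v,u])
# steel cyl points
for n,c in(('t',ct),('s',cs)):
    q=c.reshape(-1,3);g=plane('top',289,242,.09);m=(np.hypot(*(q[:,:2]-g[:2]).T)<.035)&(q[:,2]>.02)
    print(n,g,m.sum(),q[m].min(0),q[m].max(0),q[m].mean(0))
E
```

```text
t [170 180  37  49 750] ((593.0245361328125, 173.19692993164062), (173.98263549804688, 93.44367218017578), 19.69317626953125)
t [193 192  17  28 273] ((589.0621337890625, 119.28228759765625), (85.65311431884766, 49.56842041015625), 3.1586458683013916)
s [ 165  291   79   53 1788] ((608.4303588867188, 158.13076782226562), (178.06552124023438, 119.49658966064453), 4.349425792694092)
162 143 [0.6658 0.1534 0.3445]
211 174 [0.644  0.0661 0.163 ]
167 200 [0.5448 0.1533 0.2765]
289 242 [ 0.4668 -0.1466  0.0743]
t [ 0.4647 -0.1462  0.09  ] 233 [ 0.4449 -0.1705  0.0202] [ 0.4912 -0.1239  0.1256] [ 0.4647 -0.1468  0.0678]
s [ 0.4647 -0.1462  0.09  ] 356 [ 0.4431 -0.1647  0.0201] [ 0.4926 -0.1186  0.1247] [ 0.4635 -0.1354  0.0608]
```

View pics/s0c.png

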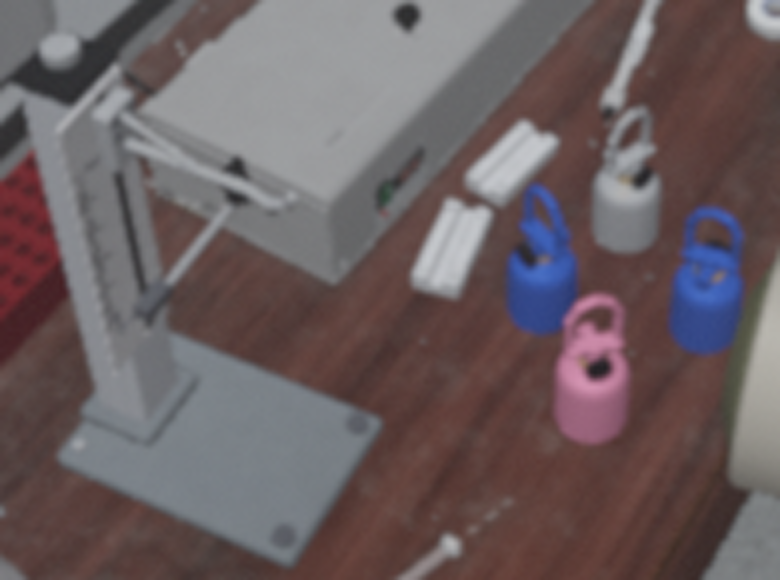

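View pics/t0c.png

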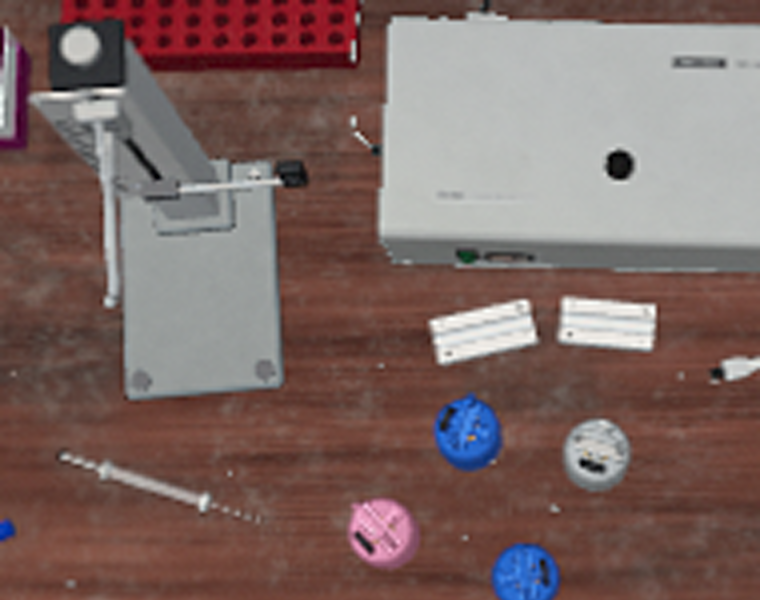

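The crops show the tab at top (212.5,173.2) and side (209,249), and the hook tip at top (167.5,205) and side (222.5,255). The bail of the steel cylinder is next to the clear jog space. Next I'll work out the bail yaw and check the points by crossing both views.

```bash
python3 - <<'E'
from h import *
np.set_printoptions(precision=4,suppress=True)
S=np.load('/tmp/side0.npz');T=np.load('/tmp/top0.npz')
ct=cloud('top',T['d']);cs=cloud('side',S['d'])
dk=lambda im,r:[(p[0]+r[0],p[1]+r[1]) for p in np.argwhere(im[r[1]:r[3],r[0]:r[2]].max(2)<60)[:,::-1]]
a=np.mean(dk(S['im'],(203,240,214,256)),0);b=np.mean(dk(T['im'],(206,167,219,180)),0)
print('tab px',a,b,cross(*a,*b)); print('tip',cross(222.5,255,167.5,205))
for n,c in(('t',ct),('s',cs)):
    q=c.reshape(-1,3);m=(np.hypot(q[:,0]-.468,q[:,1]+.1448)<.035)
    P=q[m&(q[:,2]>.085)];print(n,len(P),P.mean(0));x=P[:,:2]-P[:,:2].mean(0);U,s,V=np.linalg.svd(x,full_matrices=False);print(V[0],s,(x@V[0]).min(),(x@V[0]).max(),(x@V[1]).min(),(x@V[1]).max(),np.degrees(np.arctan2(V[0,1],V[0,0])))
    P=q[m&(q[:,2]>.1)];print(P)
    P=q[m&(q[:,2]>.045)&(q[:,2]<.06)];print('body top',len(P),P.min(0),P.max(0))
    m=(abs(q[:,2]-.34)<.006)&(abs(q[:,0]-.65)<.08)&(abs(q[:,1]-.16)<.06);P=q[m];print('coltop',P.mean(0),P.min(0),P.max(0))
for h in(14,):
  print('foot corners',[plane('top',140+u/4,130+v/4,.014)[:2] for u,v in((128,398),(282,383))],[plane('side',150+u/4,205+v/4,.014)[:2] for u,v in((382,422),(293,565),(58,458))])
o=np.array([.6084,.1581]);y=np.radians(4.35);R=np.array([[np.cos(y),-np.sin(y)],[np.sin(y),np.cos(y)]])
for nm,l in(('tab',(.032,-.095)),('seat',(-.065,0)),('tip',(-.081,0))):print(nm,o+R@l)
E
```

```text
tab px [208.75  249.125] [212.8158 173.0789] (array([0.6489, 0.0625, 0.1533]), np.float64(0.0012529500886775057))
tip (array([0.5305, 0.1498, 0.2814]), np.float64(0.0014864529240524716))
t 35 [ 0.4686 -0.1471  0.1143]
[0.3295 0.9441] [0.0696 0.0105] -0.018328689618129296 0.018379324882463376 -0.0033061478036007577 0.003862177082442748 70.76008525157641
[[ 0.4754 -0.132   0.1144]
 [ 0.4749 -0.1348  0.1177]
 [ 0.4748 -0.1375  0.1181]
 [ 0.4734 -0.1293  0.1091]
 [ 0.4736 -0.1321  0.108 ]
 [ 0.4731 -0.1348  0.111 ]
 [ 0.4717 -0.1374  0.1206]
 [ 0.4712 -0.1401  0.1235]
 [ 0.4718 -0.1429  0.1197]
 [ 0.4714 -0.1456  0.122 ]
 [ 0.4709 -0.1483  0.1256]
 [ 0.4709 -0.1321  0.1069]
 [ 0.4696 -0.1375  0.1156]
 [ 0.4691 -0.1402  0.1194]
 [ 0.4688 -0.1429  0.121 ]
 [ 0.4684 -0.1455  0.1238]
 [ 0.4683 -0.1483  0.1241]
 [ 0.4685 -0.151   0.1228]
 [ 0.4685 -0.1538  0.1223]
 [ 0.4693 -0.1567  0.1164]
 [ 0.4656 -0.1482  0.1235]
 [ 0.4663 -0.1511  0.1187]
 [ 0.4657 -0.1537  0.1225]
 [ 0.4657 -0.1565  0.1222]
 [ 0.4657 -0.1592  0.1224]
 [ 0.4639 -0.1567  0.1157]
 [ 0.4633 -0.1593  0.1197]
 [ 0.4642 -0.162
[... 1013 characters left out ...]
.1021]
 [ 0.4604 -0.1551  0.1057]
 [ 0.4749 -0.134   0.113 ]
 [ 0.4699 -0.1301  0.1191]
 [ 0.468  -0.1324  0.1179]
 [ 0.4731 -0.1307  0.1128]
 [ 0.4697 -0.1299  0.1154]
 [ 0.4768 -0.1321  0.1057]
 [ 0.4726 -0.13    0.1097]
 [ 0.4697 -0.1302  0.1111]
 [ 0.4747 -0.1282  0.1062]
 [ 0.4714 -0.1279  0.1083]
 [ 0.4751 -0.1294  0.101 ]
 [ 0.4707 -0.1267  0.1057]]
body top 111 [ 0.4439 -0.1647  0.0452] [ 0.4898 -0.1197  0.0599]
coltop [0.6696 0.1634 0.3401] [0.6604 0.1509 0.3345] [0.6816 0.1733 0.3431]
foot corners [array([0.5161, 0.2049]), array([0.5266, 0.0882])] [array([0.5215, 0.0948]), array([0.5111, 0.2107]), array([0.6882, 0.2236])]
tab [0.6475 0.0658]
seat [0.5436 0.1532]
tip [0.5276 0.152 ]
```

```bash
cat >> h.py <<'E'
from scipy.spatial.transform import Rotation as Ro
np.set_printoptions(precision=4,suppress=True)
def go(target,yaw):  # tool down, tool y axis at yaw (deg)
    s=ctrl.sense();R=np.array(s['tcp_rot']);a=np.radians(yaw)
    y=np.array([np.cos(a),np.sin(a),0]);z=np.array([0,0,-1.]);W=np.c_[np.cross(y,z),y,z]
    print('d',R.T@(np.array(target)-s['tcp_pos'])/.6,'r',Ro.from_matrix(R.T@W).as_rotvec()/(2*np.pi),'t',s['time'],'pos',s['tcp_pos'],'F',s['ft_force'],'j',s['joint_pos'],'op',s['opening'])
E
python3 -c "
from h import *
go([.648,.0648,.2],4.6)"
```

```text
d [ 1.0274 -0.5248  0.0522] r [-0.0001 -0.0002 -0.1947] t 0.1 pos [ 0.2177 -0.4775  0.2308] F [-0.2393  0.9169 -1.083 ] j [-78.2894  17.957   85.8497   0.0006  76.2616 -12.7974] op 0.08510095310048639
```

Request:
jog_arm:
  deltas: [0.4, -0.205, 0.0, 0, 0, -0.115, 0.3, 0.4, -0.205, 0.0, 0, 0, -0.115, 0.3, 0.4, -0.205, 0.0, 0, 0, -0.115, 0.3, 0.4, -0.205, 0.0, 0, 0, -0.115, 0.3, 0.4, -0.205, 0.0, 0, 0, -0.115, 0.3]

```text
time: 0.6
tcp_pos: [0.3737, -0.2798, 0.2312]
tcp_rot: [[0.403, 0.915, -0.0], [0.915, -0.403, 0.0], [0.0, -0.0, -1.0]]
ft_force: [0.4, -1.2, 0.0]
opening: 0.0594
finger_force: 0.0
```

```bash
python3 -c "
from h import *
go([.648,.0648,.2],4.6)"
```

```text
d [0.7099 0.1868 0.052 ] r [-0.     -0.     -0.0788] t 0.6 pos [ 0.3737 -0.2798  0.2312] F [ 0.4099 -1.2279  0.0194] j [-51.2527  10.573   95.3069   0.0022  74.1349 -27.4763] op 0.05944951832638762
```

Request:
jog_arm:
  deltas: [0.71, 0.187, 0.052, 0, 0, -0.0788, 0.3, 0.71, 0.187, 0.052, 0, 0, -0.0788, 0.3, 0.71, 0.187, 0.052, 0, 0, -0.0788, 0.3, 0.71, 0.187, 0.052, 0, 0, -0.0788, 0.3, 0.71, 0.187, 0.052, 0, 0, -0.0788, 0.3]

```text
time: 1.1
tcp_pos: [0.5302, -0.0855, 0.2133]
tcp_rot: [[-0.076, 0.997, -0.0], [0.997, 0.076, 0.0], [0.0, -0.0, -1.0]]
ft_force: [-0.3, -1.1, -0.4]
opening: 0.06
finger_force: 0.0
```

```bash
python3 -c "
from h import *
go([.648,.0648,.2],4.6)"
```

```text
d [0.2347 0.2148 0.0222] r [-0.     -0.     -0.0006] t 1.1 pos [ 0.5302 -0.0855  0.2133] F [-0.3356 -1.1124 -0.3985] j [-21.659   20.2641  85.3278  -0.0051  74.425  -26.0239] op 0.05995258068588476
```

Request:
jog_arm:
  deltas: [0.2347, 0.2148, 0.0222, 0, 0, 0, 0.3, 0.2347, 0.2148, 0.0222, 0, 0, 0, 0.3, 0.2347, 0.2148, 0.0222, 0, 0, 0, 0.3, 0.2347, 0.2148, 0.0222, 0, 0, 0, 0.3, 0.2347, 0.2148, 0.0222, 0, 0, 0, 0.3]

```text
time: 1.6
tcp_pos: [0.6484, 0.0667, 0.1982]
tcp_rot: [[-0.079, 0.997, -0.002], [0.997, 0.079, 0.001], [0.001, -0.002, -1.0]]
ft_force: [-0.3, -1.3, -0.6]
opening: 0.0598
finger_force: 0.0
```

```bash
python3 -c "
from h import *
go([.648,.0648,.138],4.6)
a,d=snap('side','s1.png');b,e=snap('top','t1.png')
A=cv2.resize(a[190:320,150:290],None,fx=3,fy=3,interpolation=cv2.INTER_CUBIC);B=cv2.resize(b[120:250,140:280],None,fx=3,fy=3,interpolation=cv2.INTER_CUBIC)
cv2.imwrite('pics/st1.png',np.hstack([A,B])[:,:800,::-1])
print(proj('side',np.array([.648,.0648,.153])),proj('top',np.array([.648,.0648,.153])))"
```

```text
d [-0.0032 -0.0008  0.1003] r [-0.0003 -0.0002 -0.0002] t 1.6 pos [0.6484 0.0667 0.1982] F [-0.2847 -1.3216 -0.5608] j [-4.4267 35.7233 63.7842  0.0498 80.6084 -8.9724] op 0.059783849135082216
[208.2611 249.8341] [212.0686 173.6375]
```

View pics/st1.png

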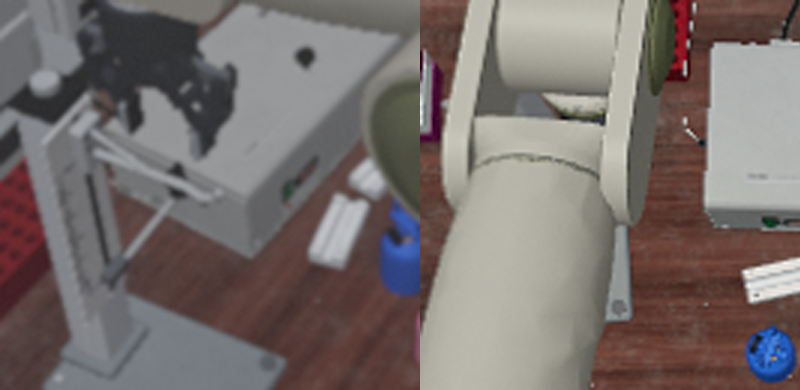

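The side crop shows the open fingers at (130,120) and (205,150), straddling the tab at (175,182). I'll descend and close on it.

Request:
jog_arm:
  deltas: [-0.0025, -0.0008, 0.05, 0, 0, 0, 0.3, -0.0025, -0.0008, 0.1, 0, 0, 0, 0.3, -0.0025, -0.0008, 0.1, 0, 0, 0, 0.3, -0.0025, -0.0008, 0.1, 0, 0, 0, 0.3, -0.0025, -0.0008, 0.1, 0, 0, 0, 0.7]

```text
time: 2.2
tcp_pos: [0.6477, 0.0605, 0.1426]
tcp_rot: [[-0.074, 0.997, 0.003], [0.997, 0.074, -0.0], [-0.001, 0.003, -1.0]]
ft_force: [0.9, -0.4, -0.3]
opening: 0.0466
finger_force: 0.0
```

Request:
jog_arm:
  deltas: [0, 0, 0, 0, 0, 0, 0.8, 0, 0, 0, 0, 0, 0, 0.85, 0, 0, 0, 0, 0, 0, 0.9, 0, 0, 0, 0, 0, 0, 1, 0, 0, 0, 0, 0, 0, 1]

```text
time: 2.7
tcp_pos: [0.6485, 0.0611, 0.1414]
tcp_rot: [[-0.074, 0.997, 0.005], [0.997, 0.074, -0.0], [-0.0, 0.005, -1.0]]
ft_force: [6.4, -0.2, -0.4]
opening: 0.0089
finger_force: 59.1
```

Request:
jog_arm:
  deltas: [0, 0, 0, 0, 0, 0, 1, 0, 0, 0, 0, 0, 0, 1, 0, 0, 0, 0, 0, 0, 1, 0, 0, 0, 0, 0, 0, 1, 0, 0, 0, 0, 0, 0, 1]

```text
time: 3.2
tcp_pos: [0.6485, 0.0611, 0.1414]
tcp_rot: [[-0.074, 0.997, 0.005], [0.997, 0.074, -0.0], [-0.0, 0.005, -1.0]]
ft_force: [7.2, 0.9, 0.3]
opening: 0.009
finger_force: 59.1
```

```bash
python3 -c "
from h import *
go([.648,.0648,.248],4.6)
a,d=snap('side','s2.png');
A=cv2.resize(a[190:320,150:290],None,fx=4,fy=4,interpolation=cv2.INTER_CUBIC)
cv2.imwrite('pics/s2c.png',A[...,::-1])"
```

```text
d [ 0.0062  0.0005 -0.1777] r [ 0.0008  0.0001 -0.0009] t 3.2 pos [0.6485 0.0611 0.1414] F [7.2363 0.8971 0.298 ] j [-4.9153 37.9271 68.6572  0.0246 73.1351 -9.1906] op 0.008961626858669292
```

View pics/s2c.png

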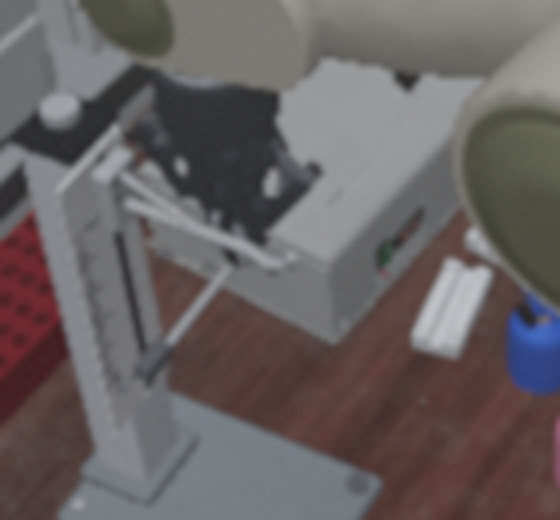

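The fingers have closed on the tab at crop (230,265), with the opening at 9 mm as expected. I'll raise it, slowing near the top.

Request:
jog_arm:
  deltas: [0, 0.002, -0.03, 0, 0, 0, 1, 0, 0.002, -0.06, 0, 0, 0, 1, 0, 0.002, -0.09, 0, 0, 0, 1, 0, 0.002, -0.12, 0, 0, 0, 1, 0, 0.002, -0.15, 0, 0, 0, 1]

```text
time: 3.75
tcp_pos: [0.6487, 0.0611, 0.2315]
tcp_rot: [[-0.075, 0.997, 0.002], [0.997, 0.075, -0.0], [-0.0, 0.002, -1.0]]
ft_force: [4.2, 0.3, -1.4]
opening: 0.0085
finger_force: 59.1
```

Request:
jog_arm:
  deltas: [0, 0, -0.004, 0, 0, 0, 1, 0, 0, -0.008, 0, 0, 0, 1, 0, 0, -0.012, 0, 0, 0, 1, 0, 0, -0.012, 0, 0, 0, 1, 0, 0, -0.012, 0, 0, 0, 1]

```text
time: 4.25
tcp_pos: [0.6486, 0.0611, 0.2367]
tcp_rot: [[-0.074, 0.997, 0.001], [0.997, 0.074, 0.0], [0.0, 0.001, -1.0]]
ft_force: [5.3, -2.0, -0.3]
opening: 0.0092
finger_force: 59.3
```

```bash
python3 -c "
from h import *
a,d=snap('side','s3.png');go([.648,.0648,.25],4.6)
A=cv2.resize(a[190:320,150:290],None,fx=4,fy=4,interpolation=cv2.INTER_CUBIC)
cv2.imwrite('pics/s3c.png',A[...,::-1])"
```

```text
d [ 0.0063 -0.0005 -0.0223] r [ 0.0001  0.     -0.0009] t 4.3 pos [0.6486 0.0611 0.2366] F [ 5.3535 -0.376  -0.03  ] j [-4.9064 34.3875 60.3303  0.0029 85.2502 -9.1723] op 0.008984022664127407
```

View pics/s3c.png

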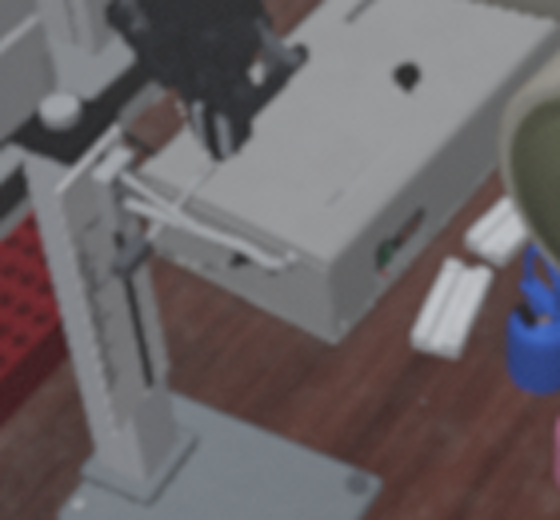

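The pointer is up to crop (130,255), about two tab heights below the carriage at (110,165). I'll keep going up in small steps and watch Fz.

Request:
jog_arm:
  deltas: [0, 0, -0.005, 0, 0, 0, 1, 0, 0, -0.01, 0, 0, 0, 1, 0, 0, -0.015, 0, 0, 0, 1, 0, 0, -0.02, 0, 0, 0, 1, 0, 0, -0.02, 0, 0, 0, 1]

```text
time: 4.8
tcp_pos: [0.6486, 0.0611, 0.2489]
tcp_rot: [[-0.074, 0.997, 0.001], [0.997, 0.074, -0.0], [-0.0, 0.001, -1.0]]
ft_force: [6.3, 0.2, -0.9]
opening: 0.0089
finger_force: 59.3
```

Request:
jog_arm:
  deltas: [0, 0, -0.003, 0, 0, 0, 1, 0, 0, -0.005, 0, 0, 0, 1, 0, 0, -0.005, 0, 0, 0, 1]

```text
time: 5.1
tcp_pos: [0.6485, 0.0611, 0.2517]
tcp_rot: [[-0.074, 0.997, 0.0], [0.997, 0.074, 0.0], [-0.0, 0.0, -1.0]]
ft_force: [5.3, -0.1, 0.4]
opening: 0.009
finger_force: 59.3
```

Request:
jog_arm:
  deltas: [0, 0, -0.003, 0, 0, 0, 1, 0, 0, -0.005, 0, 0, 0, 1, 0, 0, -0.005, 0, 0, 0, 1]

```text
time: 5.4
tcp_pos: [0.6485, 0.0611, 0.2547]
tcp_rot: [[-0.075, 0.997, 0.0], [0.997, 0.075, 0.0], [-0.0, 0.0, -1.0]]
ft_force: [5.1, -1.8, -0.5]
opening: 0.0088
finger_force: 59.3
```

```bash
cat >> h.py <<'E'
def ft(n=8):
    F=[]
    for _ in range(n): cams.read_camera('side');F.append(ctrl.sense()['ft_force'])
    s=ctrl.sense();print('t',s['time'],'F',np.mean(F,0),'sd',np.std(F,0),'pos',s['tcp_pos'],'op',s['opening'],'ff',s['finger_force']);return np.mean(F,0)
E
python3 -c "
from h import *
ft(6)"
```

```text
t 5.7 F [5.8072 0.0288 0.11  ] sd [0.1043 0.2259 0.2145] pos [0.6485 0.0611 0.2546] op 0.008593460848477999 ff 59.30930435657501
```

Request:
jog_arm:
  deltas: [0, 0, -0.003, 0, 0, 0, 1, 0, 0, -0.005, 0, 0, 0, 1, 0, 0, -0.005, 0, 0, 0, 1]

```text
time: 6.0
tcp_pos: [0.6485, 0.0611, 0.2577]
tcp_rot: [[-0.074, 0.997, 0.0], [0.997, 0.074, 0.0], [-0.0, 0.0, -1.0]]
ft_force: [4.9, -1.0, -0.1]
opening: 0.009
finger_force: 59.3
```

Request:
jog_arm:
  deltas: [0, 0, -0.0035, 0, 0, 0, 1, 0, 0, -0.0035, 0, 0, 0, 1, 0, 0, -0.0035, 0, 0, 0, 1]

```text
time: 6.3
tcp_pos: [0.6485, 0.0611, 0.2598]
tcp_rot: [[-0.074, 0.997, 0.0], [0.997, 0.074, 0.0], [0.0, 0.0, -1.0]]
ft_force: [5.8, -0.8, -0.1]
opening: 0.0089
finger_force: 59.3
```

```bash
python3 -c "
from h import *
ft(5)"
```

```text
t 6.55 F [ 5.6507 -0.6008  0.182 ] sd [0.3246 0.6279 0.5824] pos [0.6485 0.0611 0.2598] op 0.008622474065089938 ff 59.322611689567566
```

Request:
jog_arm:
  deltas: [0, 0, -0.0025, 0, 0, 0, 1, 0, 0, -0.0025, 0, 0, 0, 1, 0, 0, -0.0025, 0, 0, 0, 1]

```text
time: 6.85
tcp_pos: [0.6485, 0.0611, 0.2612]
tcp_rot: [[-0.074, 0.997, 0.0], [0.997, 0.074, 0.0], [0.0, 0.0, -1.0]]
ft_force: [4.7, 0.2, -0.1]
opening: 0.0088
finger_force: 59.3
```

Request:
jog_arm:
  deltas: [0, 0, -0.0025, 0, 0, 0, 1, 0, 0, -0.0025, 0, 0, 0, 1, 0, 0, -0.0025, 0, 0, 0, 1]

```text
time: 7.15
tcp_pos: [0.6485, 0.0611, 0.2627]
tcp_rot: [[-0.074, 0.997, 0.0], [0.997, 0.074, 0.0], [0.0, 0.0, -1.0]]
ft_force: [6.4, -0.2, -0.3]
opening: 0.0089
finger_force: 59.3
```

```bash
python3 -c "
from h import *
ft(5)
a,d=snap('side','s4.png')
A=cv2.resize(a[190:290,150:270],None,fx=5,fy=5,interpolation=cv2.INTER_CUBIC)
cv2.imwrite('pics/s4c.png',A[...,::-1])"
```

```text
t 7.4 F [ 5.9645 -0.1151  0.1559] sd [0.5301 0.7746 0.4255] pos [0.6485 0.0611 0.2627] op 0.008774359001147645 ff 59.32495594024658
```

View pics/s4c.png

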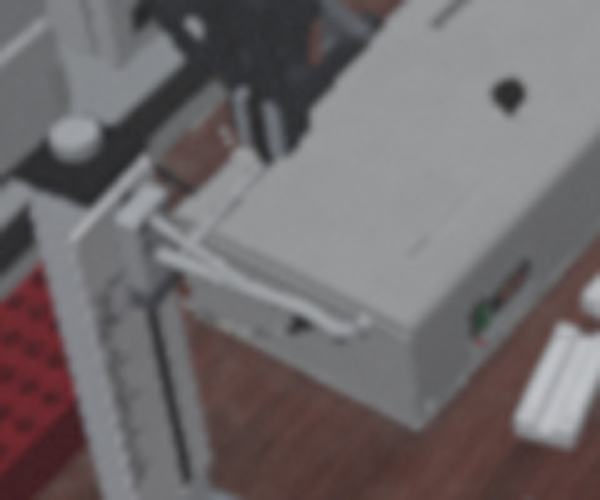

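```bash
python3 -c "
from h import *
for z in (.151,.153,.171,.248,.272,.275): print(z,proj('side',np.array([.6484,.1601,z])),proj('side',np.array([.648,.0648,z])))"
```

```text
0.151 [184.8469 275.1763] [208.3414 250.3582]
0.153 [184.7344 274.6535] [208.2611 249.8341]
0.171 [183.7089 269.8912] [207.5303 245.0638]
0.248 [179.056  248.2967] [204.2241 223.4976]
0.272 [177.5105 241.1296] [203.1296 216.3633]
0.275 [177.314  240.2181] [202.9905 215.4568]
```

The pointer slide is at side (181,247), a 33 px rise against the ~34.4 px expected for full travel, so it's nearly there. I'll continue until contact.

Request:
jog_arm:
  deltas: [0, 0, -0.0025, 0, 0, 0, 1, 0, 0, -0.0025, 0, 0, 0, 1, 0, 0, -0.0025, 0, 0, 0, 1, 0, 0, -0.0025, 0, 0, 0, 1]

```text
time: 7.85
tcp_pos: [0.6485, 0.0611, 0.2642]
tcp_rot: [[-0.074, 0.997, 0.0], [0.997, 0.074, 0.0], [0.0, 0.0, -1.0]]
ft_force: [4.8, -0.0, -1.2]
opening: 0.009
finger_force: 59.3
```

Request:
jog_arm:
  deltas: [0, 0, -0.002, 0, 0, 0, 1, 0, 0, -0.002, 0, 0, 0, 1, 0, 0, -0.002, 0, 0, 0, 1, 0, 0, -0.002, 0, 0, 0, 1]

```text
time: 8.25
tcp_pos: [0.6484, 0.0611, 0.2645]
tcp_rot: [[-0.074, 0.997, -0.001], [0.997, 0.074, 0.0], [0.0, -0.001, -1.0]]
ft_force: [6.3, -0.5, -4.3]
opening: 0.0088
finger_force: 58.8
```

```bash
python3 -c "
from h import *
ft(4)"
```

```text
t 8.45 F [ 6.6068 -0.3947 -4.3291] sd [0.6938 0.1017 0.5328] pos [0.6485 0.0611 0.2645] op 0.008583502807410595 ff 58.78620743751526
```

Contact: Fz is −4.3 N and z has stalled. I'll relax the push, open, and back off upward.

Request:
jog_arm:
  deltas: [0, 0, 0.001, 0, 0, 0, 1, 0, 0, 0.001, 0, 0, 0, 0.9, 0, 0, 0.001, 0, 0, 0, 0.6, 0, 0, 0.001, 0, 0, 0, 0.3, 0, 0, 0.001, 0, 0, 0, 0.3]

```text
time: 8.95
tcp_pos: [0.6479, 0.0613, 0.2653]
tcp_rot: [[-0.075, 0.997, -0.001], [0.997, 0.075, 0.0], [0.0, -0.001, -1.0]]
ft_force: [0.2, -0.0, -0.6]
opening: 0.0522
finger_force: 0.0
```

Request:
jog_arm:
  deltas: [0, 0, 0, 0, 0, 0, 0.3, 0, 0, -0.03, 0, 0, 0, 0.3, 0, 0, -0.06, 0, 0, 0, 0.3, 0, 0, -0.1, 0, 0, 0, 0.3, 0, 0, -0.12, 0, 0, 0, 0.3]

```text
time: 9.45
tcp_pos: [0.6483, 0.0612, 0.3399]
tcp_rot: [[-0.075, 0.997, 0.003], [0.997, 0.075, -0.0], [-0.0, 0.003, -1.0]]
ft_force: [-0.0, -0.5, -0.8]
opening: 0.0598
finger_force: 0.0
```

```bash
python3 -c "
from h import *
a,d=snap('side','s5.png')
A=cv2.resize(a[190:290,150:270],None,fx=5,fy=5,interpolation=cv2.INTER_CUBIC)
cv2.imwrite('pics/s5c.png',A[...,::-1])
go([.4683,-.1455,.25],70.8)"
```

```text
d [-0.3209 -0.3258  0.1508] r [ 0.0006  0.0005 -0.1848] t 9.5 pos [0.6485 0.0612 0.3412] F [ 0.9166 -0.4129  1.0887] j [-4.8973 33.3566 46.9316 -0.002  99.4485 -9.1766] op 0.06007069615188194
```

View pics/s5c.png

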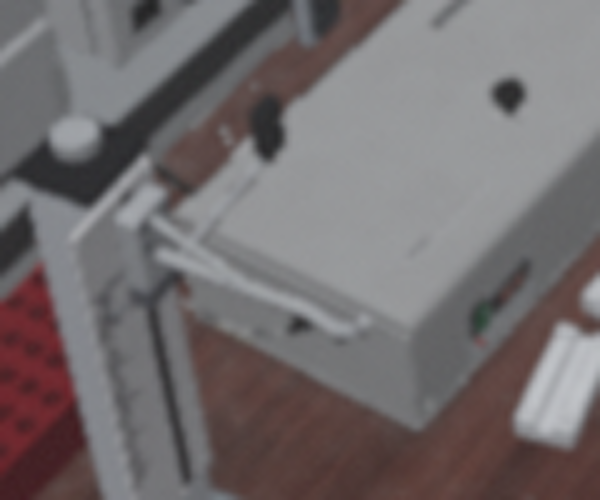

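The tab is free at side (203.4,215), matching the projected zero position of (203,215.5). Now for the cylinder.

Request:
jog_arm:
  deltas: [-0.3209, -0.3258, 0.1, 0, 0, -0.1848, 0.3, -0.3209, -0.3258, 0.15, 0, 0, -0.1848, 0.3, -0.3209, -0.3258, 0.15, 0, 0, -0.1848, 0.3, -0.3209, -0.3258, 0.15, 0, 0, -0.1848, 0.3, -0.3209, -0.3258, 0.15, 0, 0, -0.1848, 0.3]

```text
time: 10.0
tcp_pos: [0.4951, -0.1132, 0.2623]
tcp_rot: [[-0.722, 0.692, -0.0], [0.692, 0.722, 0.0], [0.0, -0.0, -1.0]]
ft_force: [0.9, -0.7, 1.2]
opening: 0.0597
finger_force: 0.0
```

```bash
python3 -c "
from h import *
go([.4683,-.1455,.2],70.8)"
```

```text
d [-0.005  -0.0698  0.1038] r [-0.     -0.0001 -0.0683] t 10.0 pos [ 0.4951 -0.1132  0.2623] F [ 0.9153 -0.7442  1.1814] j [-26.1114  14.5401  85.6303  -0.0049  79.8572 -72.3403] op 0.05973039630436029
```

Request:
jog_arm:
  deltas: [-0.005, -0.0698, 0.1038, 0, 0, -0.0683, 0.3, -0.005, -0.0698, 0.1038, 0, 0, -0.0683, 0.3, -0.005, -0.0698, 0.1038, 0, 0, -0.0683, 0.3, -0.005, -0.0698, 0.1038, 0, 0, -0.0683, 0.3, -0.005, -0.0698, 0.1038, 0, 0, -0.0683, 0.3]

```text
time: 10.5
tcp_pos: [0.4701, -0.1444, 0.2012]
tcp_rot: [[-0.941, 0.337, 0.0], [0.337, 0.941, -0.0], [-0.0, -0.0, -1.0]]
ft_force: [-0.0, 1.0, -0.7]
opening: 0.0598
finger_force: 0.0
```

```bash
python3 -c "
from h import *
go([.4683,-.1455,.077],70.8);go([.4683,-.1455,.16],70.8)
ft(6)
im,d=cams.read_camera('side');q=cloud('side',d).reshape(-1,3)
np.savez('/tmp/s6.npz',im=im,d=d)
m=(np.hypot(q[:,0]-.468,q[:,1]+.1448)<.035);P=q[m&(q[:,2]>.085)&(q[:,2]<.127)];print(len(P),P.mean(0),P.min(0),P.max(0))
m=(np.hypot(q[:,0]-.468,q[:,1]+.1448)<.06);P=q[m&(q[:,2]>.17)&(q[:,2]<.235)];print('fingers',len(P),P.mean(0),P.min(0),P.max(0))"
```

```text
d [ 0.0023 -0.0028  0.207 ] r [-0.      0.0001 -0.0014] t 10.5 pos [ 0.4701 -0.1444  0.2012] F [-0.0487  0.9741 -0.6587] j [ -30.7546   15.2486   94.0576    0.003    70.6662 -101.0454] op 0.059827622497154426
d [ 0.0022 -0.0028  0.0687] r [-0.      0.0001 -0.0014] t 10.5 pos [ 0.4701 -0.1444  0.2012] F [-0.0487  0.9741 -0.6587] j [ -30.7546   15.2486   94.0576    0.003    70.6662 -101.0454] op 0.059827622497154426
t 10.8 F [-0.4883  0.4146  0.1327] sd [0.3274 0.5414 0.4785] pos [ 0.4701 -0.1444  0.2012] op 0.0597707388252112 ff 0.0
51 [ 0.4678 -0.1424  0.1073] [ 0.4598 -0.1601  0.0853] [ 0.4767 -0.1252  0.1237]
fingers 120 [ 0.4668 -0.1403  0.2219] [ 0.447  -0.1829  0.206 ] [ 0.4912 -0.0977  0.2349]
```

Request:
jog_arm:
  deltas: [0.002, -0.003, 0.06, 0, 0, -0.0014, 0.3, 0.002, -0.003, 0.12, 0, 0, -0.0014, 0.3, 0.002, -0.003, 0.17, 0, 0, -0.0014, 0.3, 0.002, -0.003, 0.207, 0, 0, -0.0014, 0.3, 0.002, -0.003, 0.207, 0, 0, -0.0014, 0.3]

```text
time: 11.35
tcp_pos: [0.467, -0.145, 0.0746]
tcp_rot: [[-0.945, 0.326, -0.004], [0.326, 0.945, 0.003], [0.005, 0.001, -1.0]]
ft_force: [0.6, -0.5, 0.2]
opening: 0.06
finger_force: 0.0
```

```bash
python3 -c "
from h import *
ft(6);go([.4683,-.1455,.077],70.8)"
```

```text
t 11.65 F [ 0.1224  0.2281 -0.1967] sd [0.4382 0.3381 0.6002] pos [ 0.4688 -0.1461  0.0781] op 0.06010057469767597 ff 0.0
d [0.0012 0.0006 0.0018] r [-0.0001  0.0004  0.0005] t 11.65 pos [ 0.4688 -0.1461  0.0781] F [ 0.4333  0.3951 -0.1065] j [ -31.0073   24.2705  102.2798   -0.0004   53.3193 -101.9893] op 0.06010057469767597
```

Request:
jog_arm:
  deltas: [0, 0, 0, 0, 0, 0, 0.5, 0, 0, 0, 0, 0, 0, 0.6, 0, 0, 0, 0, 0, 0, 0.8, 0, 0, 0, 0, 0, 0, 1, 0, 0, 0, 0, 0, 0, 1]

```text
time: 12.15
tcp_pos: [0.4686, -0.1461, 0.0777]
tcp_rot: [[-0.945, 0.326, 0.001], [0.326, 0.945, -0.001], [-0.001, -0.0, -1.0]]
ft_force: [-1.8, -0.4, 5.9]
opening: 0.0362
finger_force: 59.2
```

```bash
python3 -c "
from h import *
ft(6);go([.4683,-.1455,.077],70.8)"
```

```text
t 12.45 F [-1.7768 -0.581   6.0941] sd [0.4234 0.4556 0.2207] pos [ 0.4686 -0.1461  0.0777] op 0.03593449156959906 ff 59.169249683618546
d [0.0007 0.0007 0.0011] r [-0.0001  0.0002  0.0005] t 12.45 pos [ 0.4686 -0.1461  0.0777] F [-1.9898 -0.3678  6.4262] j [ -31.0175   24.3035  102.2996   -0.0075   53.3227 -101.9927] op 0.03593449156959906
```

Request:
jog_arm:
  deltas: [0, 0, -0.03, 0, 0, 0, 1, 0, 0, -0.08, 0, 0, 0, 1, 0, 0, -0.15, 0, 0, 0, 1, 0, 0, -0.22, 0, 0, 0, 1, 0, 0, -0.29, 0, 0, 0, 1]

```text
time: 12.95
tcp_pos: [0.4674, -0.1453, 0.2517]
tcp_rot: [[-0.945, 0.326, -0.002], [0.326, 0.945, 0.001], [0.002, 0.001, -1.0]]
ft_force: [0.4, -0.9, -7.6]
opening: 0.036
finger_force: 68.4
```

```bash
python3 -c "
from h import *
ft(10);go([.4839,.1469,.2592],94.6)"
```

```text
t 13.45 F [ 0.0241 -0.0636 -6.7939] sd [1.1895 0.4194 3.2901] pos [ 0.4679 -0.1456  0.2497] op 0.03594261174201805 ff 68.3095733821392
d [ 0.1337  0.4696 -0.0154] r [ 0.0002 -0.0004 -0.0656] t 13.45 pos [ 0.4679 -0.1456  0.2497] F [-0.02    0.0532 -8.3695] j [ -31.0151   12.7829   89.7562   -0.0009   77.6002 -101.9937] op 0.03594261174201805
```

Request:
jog_arm:
  deltas: [0.025, 0.08, -0.0154, 0, 0, -0.012, 1, 0.05, 0.16, -0.0154, 0, 0, -0.024, 1, 0.075, 0.24, -0.0154, 0, 0, -0.036, 1, 0.1, 0.32, -0.0154, 0, 0, -0.048, 1, 0.12, 0.4, -0.0154, 0, 0, -0.06, 1]

```text
time: 13.95
tcp_pos: [0.4777, 0.1051, 0.2597]
tcp_rot: [[-0.999, -0.048, -0.001], [-0.048, 0.999, -0.0], [0.001, 0.0, -1.0]]
ft_force: [2.2, -0.5, -7.3]
opening: 0.0359
finger_force: 66.3
```

```bash
python3 -c "
from h import *
ft(3);go([.4839,.1469,.2592],94.6)"
```

```text
t 14.1 F [-0.9188  2.6493 -7.9534] sd [0.9738 5.0966 0.2288] pos [0.4778 0.1057 0.2594] op 0.036103863385012584 ff 62.986232712864876
d [-0.0136  0.0681  0.0004] r [ 0.0001 -0.0002 -0.0048] t 14.1 pos [0.4778 0.1057 0.2594] F [ 0.0179 -0.6541 -7.8195] j [ -1.2817  12.2648  88.9305   0.0139  78.8718 -94.1594] op 0.036103863385012584
```

Request:
jog_arm:
  deltas: [-0.005, 0.025, 0, 0, 0, -0.0024, 1, -0.0136, 0.068, 0, 0, 0, -0.0048, 1, -0.0136, 0.068, 0, 0, 0, -0.0048, 1, -0.0136, 0.068, 0, 0, 0, -0.0048, 1, -0.0136, 0.068, 0, 0, 0, -0.0048, 1]

```text
time: 14.6
tcp_pos: [0.4846, 0.1433, 0.2598]
tcp_rot: [[-0.997, -0.074, -0.001], [-0.074, 0.997, -0.0], [0.001, -0.0, -1.0]]
ft_force: [-0.6, -0.6, -6.9]
opening: 0.0357
finger_force: 63.4
```

```bash
python3 -c "
from h import *
ft(12);go([.4839,.1469,.2592],94.6)
for n in('side','top'):
    im,d=cams.read_camera(n);np.savez('/tmp/%s7.npz'%n,im=im,d=d);q=cloud(n,d).reshape(-1,3)
    # bail: above cylinder-z 95 -> z .276+; hook tip
    m=(abs(q[:,0]-.484)<.03)&(abs(q[:,1]-.147)<.03)
    P=q[m&(q[:,2]>.285)&(q[:,2]<.308)];print(n,'bail top',len(P),P.mean(0) if len(P) else '')
    m=(abs(q[:,0]-.484)<.035)&(abs(q[:,1]-.147)<.035)
    P=q[m&(q[:,2]>.19)&(q[:,2]<.23)];print(n,'body',len(P),P.mean(0) if len(P) else '')
    m=(q[:,0]>.51)&(q[:,0]<.63)&(abs(q[:,1]-.153)<.02)&(abs(q[:,2]-.28)<.015)
    P=q[m];print(n,'hook',len(P));
    for x in np.arange(.515,.62,.01):
        S=P[abs(P[:,0]-x)<.005]
        if len(S): print(x,len(S),S.mean(0),S[:,2].max())
"
```

```text
t 15.2 F [ 0.084   0.1554 -7.2993] sd [0.5835 0.5656 0.6541] pos [0.4846 0.1442 0.2601] op 0.036086668409194805 ff 63.418269976973534
d [0.0008 0.0045 0.0015] r [-0.      0.     -0.0008] t 15.2 pos [0.4846 0.1442 0.2601] F [-0.0674  0.1772 -6.3717] j [  3.2772  14.3     86.261   -0.001   79.4363 -91.0309] op 0.036086668409194805
side bail top 89 [0.4783 0.1407 0.2964]
side body 253 [0.4742 0.1597 0.2111]
side hook 140
0.545 11 [0.5463 0.1541 0.2763] 0.2800977450424852
0.555 16 [0.5547 0.1548 0.2796] 0.2834883263774506
0.5650000000000001 12 [0.5649 0.1555 0.2812] 0.2829996532709119
0.5750000000000001 15 [0.575  0.1562 0.2808] 0.28406601059794373
0.5850000000000001 13 [0.5857 0.1566 0.2806] 0.2827695615987615
0.5950000000000001 15 [0.5955 0.1578 0.2822] 0.28843830447725216
0.6050000000000001 21 [0.6051 0.1581 0.2847] 0.2914272533611135
0.6150000000000001 23 [0.615  0.1584 0.2853] 0.29480823174874615
top bail top 5 [0.476  0.1217 0.2904]
top body 71 [0.4733 0.1283 0.2123]
top hook 26
0.6050000000000001 6 [0.6083 0.1559 0.2858] 0.2913119369216781
0.6150000000000001 13 [0.6148 0.1559 0.2859] 0.2933337490715526
```

```bash
python3 -c "
from h import *
for n in('side','top'):
    q=cloud(n,np.load('/tmp/%s0.npz'%n)['d']).reshape(-1,3)
    P=q[(q[:,0]>.50)&(q[:,0]<.6)&(abs(q[:,1]-.153)<.02)&(q[:,2]>.262)&(q[:,2]<.3)]
    c=np.polyfit(P[:,0]-.5437,P[:,1],1);print(n,len(P),'y at seat',c[1],'yaw',np.degrees(np.arctan(c[0])),P[:,0].min())
    S=P[P[:,0]<.545];print(S[np.argsort(S[:,0])])
"
```

```text
side 105 y at seat 0.15384513244721673 yaw 3.7862395825965 0.5250094843322072
[[0.525  0.1536 0.2877]
 [0.5258 0.156  0.2896]
 [0.5268 0.1551 0.285 ]
 [0.5271 0.1539 0.2901]
 [0.5274 0.1503 0.2865]
 [0.5281 0.1491 0.2882]
 [0.5283 0.1522 0.2911]
 [0.529  0.1551 0.2902]
 [0.5291 0.1528 0.2782]
 [0.5303 0.154  0.2852]
 [0.5306 0.154  0.2817]
 [0.5324 0.1524 0.2759]
 [0.5334 0.1537 0.2832]
 [0.5335 0.154  0.2802]
 [0.5339 0.1539 0.2766]
 [0.5365 0.1538 0.2782]
 [0.5378 0.1527 0.2732]
 [0.538  0.1516 0.2786]
 [0.5391 0.154  0.277 ]
 [0.5403 0.1523 0.2779]
 [0.5405 0.1529 0.2718]
 [0.5409 0.1552 0.2772]
 [0.541  0.1556 0.2742]
 [0.5429 0.1567 0.2742]
 [0.543  0.1525 0.2767]
 [0.5438 0.1553 0.2756]]
top 88 y at seat 0.15098394075301672 yaw 4.14077042358627 0.5272041723444164
[[0.5272 0.1494 0.2882]
 [0.5274 0.152  0.2876]
 [0.5297 0.152  0.2882]
 [0.5298 0.1473 0.2875]
 [0.5301 0.1501 0.2862]
 [0.5319 0.1494 0.2891]
 [0.5324 0.1476 0.2868]
 [0.5326 0.1527 0.2861]
 [0.5345 0.1476 0.2778]
 [0.536  0.1515 0.282 ]
 [0.5369 0.1501 0.2781]
 [0.5369 0.1477 0.2779]
 [0.539  0.1497 0.28  ]
 [0.5396 0.1528 0.2775]
 [0.5396 0.148  0.277 ]
 [0.542  0.1528 0.2778]
 [0.5421 0.1506 0.2771]
 [0.5425 0.1485 0.2756]
 [0.5448 0.1508 0.2766]
 [0.5448 0.1533 0.2765]
 [0.5449 0.1485 0.2759]]
```

Request:
jog_arm:
  deltas: [0, 0.004, 0, 0, 0, -0.0008, 1, -0.02, 0.004, 0, 0, 0, -0.0008, 1, -0.035, 0.004, 0, 0, 0, -0.0008, 1, -0.045, 0.004, 0, 0, 0, -0.0008, 1, -0.05, 0.004, 0, 0, 0, -0.0008, 1]

```text
time: 15.8
tcp_pos: [0.5147, 0.1489, 0.2598]
tcp_rot: [[-0.997, -0.08, -0.0], [-0.08, 0.997, -0.0], [0.0, 0.0, -1.0]]
ft_force: [-1.0, -0.6, -7.3]
opening: 0.0361
finger_force: 63.4
```

```bash
python3 -c "
from h import *
ft(8);go([.5445,.151,.26],94.4)
im,d=cams.read_camera('side')
A=cv2.resize(im[160:290,140:290],None,fx=5,fy=5,interpolation=cv2.INTER_CUBIC)[:600]
cv2.imwrite('pics/s8c.png',A[...,::-1])
"
```

```text
t 16.2 F [-0.2564  0.1846 -7.4682] sd [0.4895 0.3601 0.449 ] pos [0.5141 0.1489 0.2602] op 0.035704192710707384 ff 63.40273283421993
d [-0.0507 -0.0006  0.0003] r [0.     0.     0.0006] t 16.2 pos [0.5141 0.1489 0.2602] F [-0.5653  0.7692 -7.8537] j [  3.6029  18.1254  81.2029   0.0018  80.6674 -90.9959] op 0.035704192710707384
```

Request:
jog_arm:
  deltas: [-0.01, -0.0006, 0, 0, 0, 0, 1, -0.02, -0.0006, 0, 0, 0, 0, 1, -0.025, -0.0006, 0, 0, 0, 0, 1, -0.025, -0.0006, 0, 0, 0, 0, 1]

```text
time: 16.65
tcp_pos: [0.5297, 0.1497, 0.2599]
tcp_rot: [[-0.997, -0.08, -0.0], [-0.08, 0.997, -0.0], [0.0, -0.0, -1.0]]
ft_force: [-0.4, 0.1, -6.6]
opening: 0.0358
finger_force: 63.4
```

Request:
jog_arm:
  deltas: [-0.01, 0, 0, 0, 0, 0, 1, -0.02, 0, 0, 0, 0, 0, 1, -0.026, 0, 0, 0, 0, 0, 1, -0.026, 0, 0, 0, 0, 0, 1]

```text
time: 17.05
tcp_pos: [0.5453, 0.151, 0.2599]
tcp_rot: [[-0.997, -0.08, -0.0], [-0.08, 0.997, -0.0], [0.0, -0.0, -1.0]]
ft_force: [-0.5, 0.3, -6.7]
opening: 0.0359
finger_force: 63.4
```

```bash
python3 -c "
from h import *
ft(10);go([.5445,.151,.24],94.4)
im,d=cams.read_camera('side')
A=cv2.resize(im[160:290,140:290],None,fx=5,fy=5,interpolation=cv2.INTER_CUBIC)[:600]
cv2.imwrite('pics/s9c.png',A[...,::-1])
"
```

```text
t 17.55 F [-0.0849 -0.0572 -7.3139] sd [0.4142 0.4198 0.3966] pos [0.5448 0.151  0.2602] op 0.0357950518995405 ff 63.404765501618385
d [0.0005 0.0001 0.0336] r [0.     0.     0.0005] t 17.55 pos [0.5448 0.151  0.2602] F [-0.2892 -0.2422 -7.3765] j [  3.6167  22.0404  75.7718   0.0002  82.1856 -90.9785] op 0.0357950518995405
```

The tip was passed with no side force, and the weight reads about 7.35 N. Lowering onto the hook.

Request:
jog_arm:
  deltas: [0, 0, 0.008, 0, 0, 0, 1, 0, 0, 0.018, 0, 0, 0, 1, 0, 0, 0.026, 0, 0, 0, 1, 0, 0, 0.03, 0, 0, 0, 1, 0, 0, 0.033, 0, 0, 0, 1]

```text
time: 18.1
tcp_pos: [0.5448, 0.151, 0.2399]
tcp_rot: [[-0.997, -0.08, -0.0], [-0.08, 0.997, -0.0], [0.0, 0.0, -1.0]]
ft_force: [0.3, 0.2, -7.4]
opening: 0.0357
finger_force: 63.4
```

Request:
jog_arm:
  deltas: [0, 0, 0.004, 0, 0, 0, 1, 0, 0, 0.01, 0, 0, 0, 1, 0, 0, 0.018, 0, 0, 0, 1, 0, 0, 0.024, 0, 0, 0, 1, 0, 0, 0.026, 0, 0, 0, 1]

```text
time: 18.6
tcp_pos: [0.5448, 0.151, 0.2243]
tcp_rot: [[-0.997, -0.08, -0.0], [-0.08, 0.997, 0.0], [0.0, 0.0, -1.0]]
ft_force: [0.5, -1.0, -5.5]
opening: 0.0358
finger_force: 63.4
```

```bash
python3 -c "
from h import *
ft(12)
im,d=cams.read_camera('side')
A=cv2.resize(im[160:290,140:290],None,fx=4.6,fy=4.6,interpolation=cv2.INTER_CUBIC)[:600]
cv2.imwrite('pics/s10c.png',A[...,::-1])
"
```

```text
t 19.2 F [ 0.4793  0.326  -5.7698] sd [0.8208 0.3883 0.3255] pos [0.5449 0.151  0.2247] op 0.03586177613286616 ff 63.439673110842705
```

Request:
jog_arm:
  deltas: [0, 0, 0.008, 0, 0, 0, 1, 0, 0, 0.02, 0, 0, 0, 1, 0, 0, 0.034, 0, 0, 0, 1, 0, 0, 0.046, 0, 0, 0, 1, 0, 0, 0.05, 0, 0, 0, 1]

```text
time: 19.75
tcp_pos: [0.5448, 0.151, 0.1937]
tcp_rot: [[-0.997, -0.08, -0.001], [-0.08, 0.997, 0.0], [0.001, 0.0, -1.0]]
ft_force: [1.5, 1.1, -3.0]
opening: 0.0363
finger_force: 63.7
```

Request:
jog_arm:
  deltas: [0, 0, 0.007, 0, 0, 0, 1, 0, 0, 0.018, 0, 0, 0, 1, 0, 0, 0.03, 0, 0, 0, 1, 0, 0, 0.038, 0, 0, 0, 1, 0, 0, 0.04, 0, 0, 0, 1]

```text
time: 20.25
tcp_pos: [0.5449, 0.151, 0.1702]
tcp_rot: [[-0.997, -0.08, -0.0], [-0.08, 0.997, 0.0], [0.0, 0.0, -1.0]]
ft_force: [0.9, 0.8, -0.5]
opening: 0.0357
finger_force: 63.9
```

```bash
python3 -c "
from h import *
ft(16)
"
```

```text
t 21.05 F [ 1.2093  0.6601 -1.2684] sd [0.4744 0.3999 0.3408] pos [0.5449 0.151  0.1707] op 0.0356159923911206 ff 63.897127881646156
```

Request:
jog_arm:
  deltas: [0, 0, 0.005, 0, 0, 0, 1, 0, 0, 0.01, 0, 0, 0, 1, 0, 0, 0.015, 0, 0, 0, 1, 0, 0, 0.019, 0, 0, 0, 1, 0, 0, 0.02, 0, 0, 0, 1]

```text
time: 21.55
tcp_pos: [0.5448, 0.151, 0.1584]
tcp_rot: [[-0.997, -0.08, -0.0], [-0.08, 0.997, 0.0], [0.0, 0.0, -1.0]]
ft_force: [1.1, 0.2, -0.1]
opening: 0.036
finger_force: 64.0
```

```bash
python3 -c "
from h import *
ft(36)
"
```

```text
t 23.35 F [ 1.8158  0.9082 -0.3972] sd [0.5523 0.5025 0.4179] pos [0.5448 0.151  0.1587] op 0.036051162754305165 ff 63.98935005068779
```

Request:
jog_arm:
  deltas: [-0.001, 0, 0.002, 0, 0, 0, 1, -0.002, 0, 0.004, 0, 0, 0, 1, -0.003, 0, 0.005, 0, 0, 0, 1, -0.003, 0, 0.005, 0, 0, 0, 1]

```text
time: 23.75
tcp_pos: [0.5456, 0.1512, 0.155]
tcp_rot: [[-0.997, -0.08, -0.003], [-0.08, 0.997, -0.0], [0.003, 0.0, -1.0]]
ft_force: [-6.3, 0.9, 0.1]
opening: 0.0355
finger_force: 64.1
```

```bash
python3 -c "
from h import *
ft(30)
"
```

```text
t 25.25 F [-5.8944  0.4863  0.2042] sd [0.4037 0.6635 0.5784] pos [0.5456 0.1512 0.1551] op 0.03624994050811583 ff 64.07078616321087
```

Request:
jog_arm:
  deltas: [0.0022, 0, -0.0005, 0, 0, 0, 1, 0.0022, 0, -0.0005, 0, 0, 0, 1, 0.0022, 0, -0.0005, 0, 0, 0, 1]

```text
time: 25.55
tcp_pos: [0.5454, 0.1511, 0.1561]
tcp_rot: [[-0.997, -0.08, 0.0], [-0.08, 0.997, 0.0], [-0.0, 0.0, -1.0]]
ft_force: [-1.1, 1.7, -0.2]
opening: 0.0362
finger_force: 64.1
```

```bash
python3 -c "
from h import *
ft(30)
"
```

```text
Traceback (most recent call last):
  File "h.py", line 39, in ft
    for _ in range(n): cams.read_camera('side');F.append(ctrl.sense()['ft_force'])
                       ~~~~~~~~~~~~~~~~^^^^^^^^
ValueError: 200 camera calls are used up
```

The camera budget is used up, so I'll average the force with hold rows.

Request:
jog_arm:
  deltas: [0, 0, 0, 0, 0, 0, 1]

```text
time: 26.2
tcp_pos: [0.5453, 0.151, 0.156]
tcp_rot: [[-0.997, -0.08, 0.0], [-0.08, 0.997, 0.0], [-0.0, 0.0, -1.0]]
ft_force: [-1.0, 2.9, 0.4]
opening: 0.0358
finger_force: 64.1
```

Request:
jog_arm:
  deltas: [0, 0, 0, 0, 0, 0, 1]

```text
time: 26.3
tcp_pos: [0.5453, 0.151, 0.156]
tcp_rot: [[-0.997, -0.08, 0.0], [-0.08, 0.997, 0.0], [-0.0, 0.0, -1.0]]
ft_force: [-1.6, 2.2, -0.9]
opening: 0.0359
finger_force: 64.1
```

Request:
jog_arm:
  deltas: [0, 0, 0, 0, 0, 0, 1]

```text
time: 26.4
tcp_pos: [0.5453, 0.151, 0.156]
tcp_rot: [[-0.997, -0.08, 0.0], [-0.08, 0.997, 0.0], [-0.0, 0.0, -1.0]]
ft_force: [-0.6, 2.7, 0.5]
opening: 0.0353
finger_force: 64.1
```

Request:
jog_arm:
  deltas: [0, 0, 0, 0, 0, 0, 1]

```text
time: 26.5
tcp_pos: [0.5453, 0.151, 0.156]
tcp_rot: [[-0.997, -0.08, 0.0], [-0.08, 0.997, 0.0], [-0.0, 0.0, -1.0]]
ft_force: [-0.2, 3.2, -0.2]
opening: 0.0357
finger_force: 64.1
```

Request:
jog_arm:
  deltas: [0, 0, 0, 0, 0, 0, 1]

```text
time: 26.6
tcp_pos: [0.5453, 0.151, 0.156]
tcp_rot: [[-0.997, -0.08, 0.0], [-0.08, 0.997, 0.0], [-0.0, 0.0, -1.0]]
ft_force: [0.6, 2.8, -0.7]
opening: 0.0361
finger_force: 64.1
```

Request:
jog_arm:
  deltas: [0, 0, 0, 0, 0, 0, 1]

```text
time: 26.7
tcp_pos: [0.5453, 0.151, 0.156]
tcp_rot: [[-0.997, -0.08, 0.0], [-0.08, 0.997, 0.0], [-0.0, 0.0, -1.0]]
ft_force: [-0.3, 2.9, 0.7]
opening: 0.0358
finger_force: 64.1
```

Request:
jog_arm:
  deltas: [0, 0, 0, 0, 0, 0, 1]

```text
time: 26.8
tcp_pos: [0.5454, 0.151, 0.156]
tcp_rot: [[-0.997, -0.08, 0.0], [-0.08, 0.997, 0.0], [-0.0, 0.0, -1.0]]
ft_force: [0.2, 2.6, -0.6]
opening: 0.036
finger_force: 64.1
```

Request:
jog_arm:
  deltas: [0, 0, 0, 0, 0, 0, 1]

```text
time: 26.9
tcp_pos: [0.5453, 0.151, 0.156]
tcp_rot: [[-0.997, -0.08, 0.0], [-0.08, 0.997, 0.0], [-0.0, 0.0, -1.0]]
ft_force: [-0.3, 2.8, 0.5]
opening: 0.036
finger_force: 64.1
```

Request:
jog_arm:
  deltas: [0, 0, 0, 0, 0, 0, 1]

```text
time: 27.0
tcp_pos: [0.5453, 0.1511, 0.156]
tcp_rot: [[-0.997, -0.08, 0.0], [-0.08, 0.997, 0.0], [-0.0, 0.0, -1.0]]
ft_force: [-1.0, 1.9, -0.8]
opening: 0.0357
finger_force: 64.1
```

Request:
jog_arm:
  deltas: [0, 0, 0, 0, 0, 0, 1]

```text
time: 27.1
tcp_pos: [0.5453, 0.151, 0.156]
tcp_rot: [[-0.997, -0.08, 0.0], [-0.08, 0.997, 0.0], [-0.0, 0.0, -1.0]]
ft_force: [-1.1, 2.4, 0.5]
opening: 0.0356
finger_force: 64.1
```

Request:
jog_arm:
  deltas: [0, 0, 0, 0, 0, 0, 1]

```text
time: 27.2
tcp_pos: [0.5453, 0.151, 0.156]
tcp_rot: [[-0.997, -0.08, 0.0], [-0.08, 0.997, 0.0], [-0.0, 0.0, -1.0]]
ft_force: [-0.4, 1.8, -0.4]
opening: 0.0359
finger_force: 64.1
```

Request:
jog_arm:
  deltas: [0, 0, 0, 0, 0, 0, 1]

```text
time: 27.3
tcp_pos: [0.5453, 0.151, 0.156]
tcp_rot: [[-0.997, -0.08, 0.0], [-0.08, 0.997, 0.0], [-0.0, 0.0, -1.0]]
ft_force: [0.1, 1.8, 1.2]
opening: 0.0362
finger_force: 64.1
```

Fz averages about 0 and the linear model agrees, so the weight is handed over to within about 1 mm. Releasing.

Request:
jog_arm:
  deltas: [0, 0, 0, 0, 0, 0, 0.2, 0, 0, 0, 0, 0, 0, 0.2, 0, 0, 0, 0, 0, 0, 0.2, 0, 0, 0, 0, 0, 0, 0.2, 0, 0, 0, 0, 0, 0, 0.2]

```text
time: 27.8
tcp_pos: [0.5453, 0.1509, 0.156]
tcp_rot: [[-0.997, -0.08, -0.0], [-0.08, 0.997, -0.0], [0.0, -0.0, -1.0]]
ft_force: [-0.3, 0.5, -0.3]
opening: 0.0685
finger_force: 0.0
```

Request:
jog_arm:
  deltas: [0, 0, -0.02, 0, 0, 0, 0.2, 0, 0, -0.06, 0, 0, 0, 0.2, 0, 0, -0.1, 0, 0, 0, 0.2, 0, 0, -0.15, 0, 0, 0, 0.2, 0, 0, -0.18, 0, 0, 0, 0.2]

```text
time: 28.3
tcp_pos: [0.5457, 0.1511, 0.2673]
tcp_rot: [[-0.997, -0.08, 0.004], [-0.08, 0.997, 0.0], [-0.004, -0.0, -1.0]]
ft_force: [0.5, 0.3, -0.6]
opening: 0.0683
finger_force: 0.0
```

Request:
jog_arm:
  deltas: [0, 0, -0.06, 0, 0, 0, 0.2, 0, 0, -0.12, 0, 0, 0, 0.2, 0.06, 0, -0.16, 0, 0, 0, 0.2, 0.12, 0, -0.16, 0, 0, 0, 0.2, 0.18, 0, -0.16, 0, 0, 0, 0.2]

```text
time: 28.8
tcp_pos: [0.4363, 0.1422, 0.3613]
tcp_rot: [[-0.997, -0.08, 0.002], [-0.08, 0.997, 0.0], [-0.002, -0.0, -1.0]]
ft_force: [0.7, 0.8, 0.6]
opening: 0.0684
finger_force: 0.0
```

Clear of it. I'll let it come to rest before handing in.

Request:
jog_arm:
  deltas: [0, 0, 0, 0, 0, 0, 0.2, 0, 0, 0, 0, 0, 0, 0.2, 0, 0, 0, 0, 0, 0, 0.2, 0, 0, 0, 0, 0, 0, 0.2, 0, 0, 0, 0, 0, 0, 0.2]

```text
time: 29.3
tcp_pos: [0.4382, 0.1423, 0.3597]
tcp_rot: [[-0.997, -0.08, -0.001], [-0.08, 0.997, 0.0], [0.001, 0.0, -1.0]]
ft_force: [0.6, -0.8, -0.7]
opening: 0.0682
finger_force: 0.0
```

Request:
jog_arm:
  deltas: [0, 0, 0, 0, 0, 0, 0.2, 0, 0, 0, 0, 0, 0, 0.2, 0, 0, 0, 0, 0, 0, 0.2, 0, 0, 0, 0, 0, 0, 0.2, 0, 0, 0, 0, 0, 0, 0.2]

```text
time: 29.8
tcp_pos: [0.4377, 0.1424, 0.36]
tcp_rot: [[-0.997, -0.08, -0.0], [-0.08, 0.997, 0.0], [0.0, 0.0, -1.0]]
ft_force: [0.3, -0.8, -0.5]
opening: 0.0682
finger_force: 0.0
```

Request:
jog_arm:
  deltas: [0, 0, 0, 0, 0, 0, 0.2, 0, 0, 0, 0, 0, 0, 0.2, 0, 0, 0, 0, 0, 0, 0.2, 0, 0, 0, 0, 0, 0, 0.2, 0, 0, 0, 0, 0, 0, 0.2]

```text
time: 30.3
tcp_pos: [0.4377, 0.1424, 0.36]
tcp_rot: [[-0.997, -0.08, -0.0], [-0.08, 0.997, 0.0], [0.0, 0.0, -1.0]]
ft_force: [0.8, -0.6, 0.0]
opening: 0.0681
finger_force: 0.0
```

Request:
jog_arm:
  deltas: [0, 0, 0, 0, 0, 0, 0.2, 0, 0, 0, 0, 0, 0, 0.2, 0, 0, 0, 0, 0, 0, 0.2, 0, 0, 0, 0, 0, 0, 0.2, 0, 0, 0, 0, 0, 0, 0.2]

```text
time: 30.8
tcp_pos: [0.4377, 0.1424, 0.36]
tcp_rot: [[-0.997, -0.08, -0.0], [-0.08, 0.997, -0.0], [0.0, -0.0, -1.0]]
ft_force: [1.4, 0.4, -1.0]
opening: 0.0683
finger_force: 0.0
```

Request:
jog_arm:
  deltas: [0, 0, 0, 0, 0, 0, 0.2, 0, 0, 0, 0, 0, 0, 0.2, 0, 0, 0, 0, 0, 0, 0.2, 0, 0, 0, 0, 0, 0, 0.2, 0, 0, 0, 0, 0, 0, 0.2]

```text
time: 31.3
tcp_pos: [0.4377, 0.1424, 0.36]
tcp_rot: [[-0.997, -0.08, -0.0], [-0.08, 0.997, -0.0], [0.0, -0.0, -1.0]]
ft_force: [-0.7, -0.1, -0.8]
opening: 0.0684
finger_force: 0.0
```

Request:
jog_arm:
  deltas: [0, 0, 0, 0, 0, 0, 0.2, 0, 0, 0, 0, 0, 0, 0.2, 0, 0, 0, 0, 0, 0, 0.2, 0, 0, 0, 0, 0, 0, 0.2, 0, 0, 0, 0, 0, 0, 0.2]

```text
time: 31.8
tcp_pos: [0.4377, 0.1424, 0.36]
tcp_rot: [[-0.997, -0.08, 0.0], [-0.08, 0.997, 0.0], [-0.0, 0.0, -1.0]]
ft_force: [-0.4, 0.2, -0.1]
opening: 0.0685
finger_force: 0.0
```

Request:
jog_arm:
  deltas: [0, 0, 0, 0, 0, 0, 0.2, 0, 0, 0, 0, 0, 0, 0.2, 0, 0, 0, 0, 0, 0, 0.2, 0, 0, 0, 0, 0, 0, 0.2, 0, 0, 0, 0, 0, 0, 0.2]

```text
time: 32.3
tcp_pos: [0.4377, 0.1424, 0.36]
tcp_rot: [[-0.997, -0.08, -0.0], [-0.08, 0.997, 0.0], [0.0, 0.0, -1.0]]
ft_force: [0.1, 0.5, 0.3]
opening: 0.0682
finger_force: 0.0
```

Request:
jog_arm:
  deltas: [0, 0, 0, 0, 0, 0, 0.2, 0, 0, 0, 0, 0, 0, 0.2, 0, 0, 0, 0, 0, 0, 0.2, 0, 0, 0, 0, 0, 0, 0.2, 0, 0, 0, 0, 0, 0, 0.2]

```text
time: 32.8
tcp_pos: [0.4376, 0.1424, 0.36]
tcp_rot: [[-0.997, -0.08, -0.0], [-0.08, 0.997, -0.0], [0.0, -0.0, -1.0]]
ft_force: [-0.5, 0.3, 0.4]
opening: 0.068
finger_force: 0.0
```

Request:
jog_arm:
  deltas: [0, 0, 0, 0, 0, 0, 0.2, 0, 0, 0, 0, 0, 0, 0.2, 0, 0, 0, 0, 0, 0, 0.2, 0, 0, 0, 0, 0, 0, 0.2, 0, 0, 0, 0, 0, 0, 0.2]

```text
time: 33.3
tcp_pos: [0.4377, 0.1423, 0.36]
tcp_rot: [[-0.997, -0.08, -0.0], [-0.08, 0.997, -0.0], [0.0, -0.0, -1.0]]
ft_force: [0.5, 0.5, -0.5]
opening: 0.0682
finger_force: 0.0
```

Request:
jog_arm:
  deltas: [0, 0, 0, 0, 0, 0, 0.2, 0, 0, 0, 0, 0, 0, 0.2, 0, 0, 0, 0, 0, 0, 0.2, 0, 0, 0, 0, 0, 0, 0.2, 0, 0, 0, 0, 0, 0, 0.2]

```text
time: 33.8
tcp_pos: [0.4377, 0.1424, 0.36]
tcp_rot: [[-0.997, -0.08, 0.0], [-0.08, 0.997, 0.0], [-0.0, 0.0, -1.0]]
ft_force: [0.2, -0.1, 0.0]
opening: 0.068
finger_force: 0.0
```

Request:
jog_arm:
  deltas: [0, 0, 0, 0, 0, 0, 0.2, 0, 0, 0, 0, 0, 0, 0.2, 0, 0, 0, 0, 0, 0, 0.2, 0, 0, 0, 0, 0, 0, 0.2, 0, 0, 0, 0, 0, 0, 0.2]

```text
time: 34.3
tcp_pos: [0.4377, 0.1424, 0.36]
tcp_rot: [[-0.997, -0.08, -0.0], [-0.08, 0.997, 0.0], [0.0, 0.0, -1.0]]
ft_force: [0.5, 0.1, 0.2]
opening: 0.0682
finger_force: 0.0
```

Request:
jog_arm:
  deltas: [0, 0, 0, 0, 0, 0, 0.2, 0, 0, 0, 0, 0, 0, 0.2, 0, 0, 0, 0, 0, 0, 0.2, 0, 0, 0, 0, 0, 0, 0.2, 0, 0, 0, 0, 0, 0, 0.2]

```text
time: 34.8
tcp_pos: [0.4377, 0.1424, 0.36]
tcp_rot: [[-0.997, -0.08, -0.0], [-0.08, 0.997, -0.0], [0.0, -0.0, -1.0]]
ft_force: [0.1, -0.3, 0.4]
opening: 0.0682
finger_force: 0.0
```

Request:
jog_arm:
  deltas: [0, 0, 0, 0, 0, 0, 0.2, 0, 0, 0, 0, 0, 0, 0.2, 0, 0, 0, 0, 0, 0, 0.2, 0, 0, 0, 0, 0, 0, 0.2, 0, 0, 0, 0, 0, 0, 0.2]

```text
time: 35.3
tcp_pos: [0.4377, 0.1424, 0.36]
tcp_rot: [[-0.997, -0.08, 0.0], [-0.08, 0.997, 0.0], [-0.0, 0.0, -1.0]]
ft_force: [-1.4, 0.3, -0.6]
opening: 0.0683
finger_force: 0.0
```

Request:
jog_arm:
  deltas: [0, 0, 0, 0, 0, 0, 0.2, 0, 0, 0, 0, 0, 0, 0.2, 0, 0, 0, 0, 0, 0, 0.2, 0, 0, 0, 0, 0, 0, 0.2, 0, 0, 0, 0, 0, 0, 0.2]

```text
time: 35.8
tcp_pos: [0.4377, 0.1424, 0.36]
tcp_rot: [[-0.997, -0.08, 0.0], [-0.08, 0.997, 0.0], [-0.0, 0.0, -1.0]]
ft_force: [0.2, -0.1, -0.3]
opening: 0.0683
finger_force: 0.0
```

Request:
jog_arm:
  deltas: [0, 0, 0, 0, 0, 0, 0.2, 0, 0, 0, 0, 0, 0, 0.2, 0, 0, 0, 0, 0, 0, 0.2, 0, 0, 0, 0, 0, 0, 0.2, 0, 0, 0, 0, 0, 0, 0.2]

```text
time: 36.3
tcp_pos: [0.4377, 0.1424, 0.36]
tcp_rot: [[-0.997, -0.08, 0.0], [-0.08, 0.997, 0.0], [-0.0, 0.0, -1.0]]
ft_force: [0.1, -0.4, 0.1]
opening: 0.0681
finger_force: 0.0
```

Request:
jog_arm:
  deltas: [0, 0, 0, 0, 0, 0, 0.2, 0, 0, 0, 0, 0, 0, 0.2, 0, 0, 0, 0, 0, 0, 0.2, 0, 0, 0, 0, 0, 0, 0.2, 0, 0, 0, 0, 0, 0, 0.2]

```text
time: 36.8
tcp_pos: [0.4377, 0.1424, 0.36]
tcp_rot: [[-0.997, -0.08, -0.0], [-0.08, 0.997, -0.0], [0.0, -0.0, -1.0]]
ft_force: [-0.9, 0.3, 0.1]
opening: 0.0685
finger_force: 0.0
```

Request:
jog_arm:
  deltas: [0, 0, 0, 0, 0, 0, 0.2, 0, 0, 0, 0, 0, 0, 0.2, 0, 0, 0, 0, 0, 0, 0.2, 0, 0, 0, 0, 0, 0, 0.2, 0, 0, 0, 0, 0, 0, 0.2]

```text
time: 37.3
tcp_pos: [0.4377, 0.1424, 0.36]
tcp_rot: [[-0.997, -0.08, 0.0], [-0.08, 0.997, 0.0], [-0.0, 0.0, -1.0]]
ft_force: [0.7, -0.9, 0.5]
opening: 0.068
finger_force: 0.0
```

Request:
jog_arm:
  deltas: [0, 0, 0, 0, 0, 0, 0.2, 0, 0, 0, 0, 0, 0, 0.2, 0, 0, 0, 0, 0, 0, 0.2, 0, 0, 0, 0, 0, 0, 0.2, 0, 0, 0, 0, 0, 0, 0.2]

```text
time: 37.8
tcp_pos: [0.4377, 0.1424, 0.36]
tcp_rot: [[-0.997, -0.08, -0.0], [-0.08, 0.997, -0.0], [0.0, -0.0, -1.0]]
ft_force: [0.4, 0.8, 0.3]
opening: 0.0683
finger_force: 0.0
```

```bash
python3 -c "
from workcell import job
print(job.job_done())"
```

```text
the job is handed in; nothing more can be done
None
```

I handed the job in at 37.8 s: the drag pointer was zeroed against the carriage, then the steel cylinder (about 7.35 N, 0.75 kg) was hung on the hook, lowered until the gripper carried about 0 N, and released; the camera calls ran out before release, so the final hang and pointer reading rest on force readings, not a picture.

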